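Cover the ice bucket beside the microtome

ROBOT

A 7-joint arm with a two-finger parallel gripper is mounted at the origin on the work surface. World frame = base frame: x ahead of the robot, y to its left, z up, the work surface at z = 0. Lengths are in m, angles in rad, forces in N, time in s.
With the tool pointing down it reaches from about 0.35 to 0.9 m from the base axis. Payload 8.1 kg.
Tool frame: the origin (TCP) lies between the finger pads; the fingertips stand 11 mm ahead of it and the grasp point (between the pads) lies 8 mm behind it; z points along the fingers, y is the line along which they close (so a half turn about z gives the same grasp; the last joint's range is limited). The gripper opens to 85 mm and grips with 20 to 120 N. Pads are 22 mm wide; open, the fingers measure 114 mm over their backs; the gripper's body (76 mm by 85 mm) begins 54 mm behind the grasp point. The pads swing forward as they close: fully open they stand 13 mm farther back than shut.
Start: joints at [1.093, 0.434, 0.025, 1.573, -0.012, 1.134, -0.075], TCP at [0.229, -0.582, 0.242] pointing down, gripper open.
Joint ranges: [-2.62, 2.62], [-0.44, 2.09], [-1.27, 1.32], [0.08, 2.57], [-1.32, 4.46], [0.12, 2], [-2.74, 2.74]. Speed limits (rad/s): [2.22, 2.22, 3.01, 3.01, 3.14, 3.14, 3.14].

INTERFACE

Orientations are given as a unit quaternion [x, y, z, w].
In Python, from workcell import manip gives the robot as it stands.
- The arm moves only by the tool jog_arm, called after "Emit:" as name(argument=value, ...), one argument or row to a line, values as JSON. Schema: {"type":"object","properties":{"offsets":{"type":"object","properties":{"moves":{"type":"array","items":{"type":"array","items":{"type":"number"},"minItems":5,"maxItems":5},"minItems":1,"maxItems":5}},"additionalProperties":false,"required":["moves"]},"clamp_n":{"type":"number"},"only":{"type":"string"},"quiet":{"type":"boolean"},"lines":{"type":"string"}},"required":["offsets"],"additionalProperties":false}. offsets is an object whose key "moves" holds a list of rows, 1 to 5 of them, each of 5 numbers: dx, dy, dz in m, then a turn about the tool's z in rad, then the opening from 0.0 (shut) to 1.0 (fully open); each row is the pose to reach, as a shift and turn from the pose commanded when the call began, along the tool's axes at that moment; what a row does not reach only later rows make up. A row lasts 1/12 s, in which the tool goes at most 0.0417 m and 0.125 rad, less where a joint would pass 70% of its speed; a pose out of reach is approached as far as the arm can. The fingers move at their own pace and stop on an object; clamp_n is the grip in N (left out, the last holds). Time passes only in rows, so rows that do not move let the fingers close. The tool returns the time, the measured TCP pose, the force, the opening and the grip force at its end. only (a regular expression) keeps the lines of the reply that match it, lines (a string "A,B") keeps lines A to B, and quiet returns only ok. Input that does not fit is refused with a message, and nothing moves.
- manip.read_state(): the state, without advancing time (a new reading comes with each control period).
- manip.grab_frame(name): name is "scene" or "top" or "wrist"; returns a dict with "color" (480x640x3 uint8, red, green, blue), "K" (3x3 intrinsics, pixels), "R" (3x3) and "t" (3): a world point X has camera coordinates R X + t; the wrist camera has in their place "tool_from_camera" (4x4, takes a point from camera to tool coordinates, whose origin is the TCP and whose axes are the flange's). Camera axes: x right, y down, z forward; pixel columns grow to the right and rows downward; lengths in m; the calibration is good to about 2 mm. A picture is of the moment at which its call begins: read the wrist's pose just before it. There is no depth.
- manip.hand_in(): hands the job in; it is judged then, once.
The state is a dict: "t": time; "q": joint angles; "joint_velocities": joint speeds; "joint_torque": joint torques, N m; "position": TCP position; "eef_rot": TCP orientation; "contact_force": force on the tool from outside, world axes, zero at the start; "ft_torque": the same for the moment, N m; "finger_gap": opening from 0.0 (shut) to 1.0 (fully open); "grip_force": force on a finger pad.
Only numpy, scipy, OpenCV 4.12 (cv2) and the standard library are available. Lean on these libraries where they do the work, as an engineer would, in place of code of your own. Each camera call takes 0.05 s, during which the arm holds its last target. There are 200 camera calls.

TASK

Put the large olive lid onto the large teal ice bucket so that it sits seated and level on the rim all the way round. Lower it into place rather than dropping it, let go, and leave the small tub and the small lid where they are.

Things in the scene. Friction and masses are not known exactly. Their poses are not given: they have to be found in the camera images.
- bucket: Large open ice bucket: teal foam, round, upright, loose on the bench, empty, 0.9 kg. 110 mm tall; outer diameter 132 mm at the foot, 160 mm at the rim; wall 10 mm, so the mouth is 140 mm across. Origin: centre of its underside, z up; the flat rim lies 110 mm above it.
- lid: The bucket's lid: olive, round, 0.22 kg, loose, right way up on the bench. Origin: centre of its underside, z up. From there up: 0-18 mm a plug, diameter 112 (tapered to 100 at its foot), that enters the mouth with 12 mm play all round; 18-28 mm a plate, diameter 172, that rests on the rim; 28-66 mm a round knob, diameter 34, to grip from above. Seated, its origin is 92 mm above the bucket's.
- small_tub: Bystander, leave alone: a small open teal tub, 70 mm tall, outer diameter 90 mm at the rim, loose. Origin: centre of its underside, z up. A beaker of pencils (up to 160 mm tall, y near 0.5 m) and a stack of slide boxes (78 mm tall, y near -0.5 m) also stand to the sides, clear of the work.
- small_lid: Bystander, leave alone: the small tub's olive lid lying on the bench, plate diameter 98 mm, knob diameter 22 mm, 48 mm tall in all, loose; far too small for the bucket. Origin: centre of its underside, z up.

How it is judged:
By the outcome, as a careful person would: the job done as asked, in the order asked, and still so for the second after the job is handed in, with the robot touching nothing.
It also fails if it takes over 43 s, if anything falls off the work surface, if the arm or the gripper's body presses on something with over 40 N, if the wrist force passes 120 N, or if a joint passes its speed limit or range.

## Working session

There is one attempt and no reset: what is moved stays moved. The work goes in short steps, Python scripts to look and compute and a tool call to move; the robot and the scene stay as the last step left them, time stands still between calls to the robot, and variables do not carry over. Pictures are saved under pics/ and viewed, at most 10 in all, crops included, and the job is handed in when it is done.

```bash
ls; mkdir -p pics; python3 - <<'E'
from workcell import manip
import cv2,numpy as np
s=manip.read_state();print(s['t'],s['position'],s['eef_rot'])
for n in("scene","top"):
    f=manip.grab_frame(n);cv2.imwrite(f"pics/{n}0.png",f["color"][:,:,::-1]);np.savez(f"pics/{n}0.npz",**{k:f[k] for k in("color","K","R","t")})
    print(n,-f["R"].T@f["t"],f["K"][0])
E
```

```text
pics
workcell.py
0.0 [ 0.22857881 -0.58120444  0.24153542] [ 9.82498620e-01  1.86268326e-01 -2.08092407e-04 -7.27267982e-04]
scene [1.14007124 0.02887996 0.93921128] [541.91370155   0.         314.97996281]
top [0.38882391 0.01125551 0.95382159] [545.59004995   0.         310.59355271]
```

View pics/scene0.png

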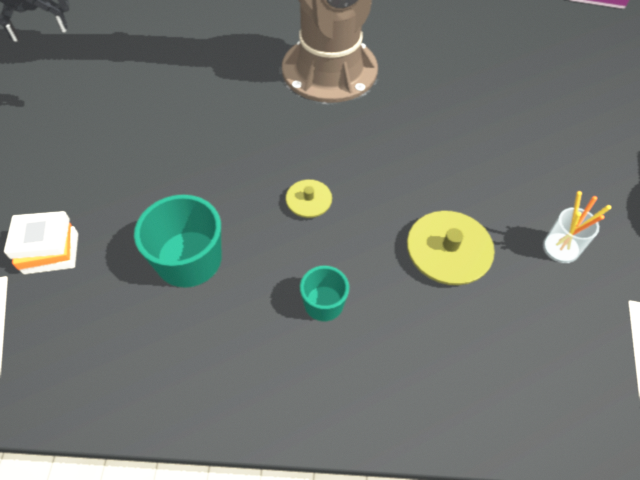

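View pics/top0.png

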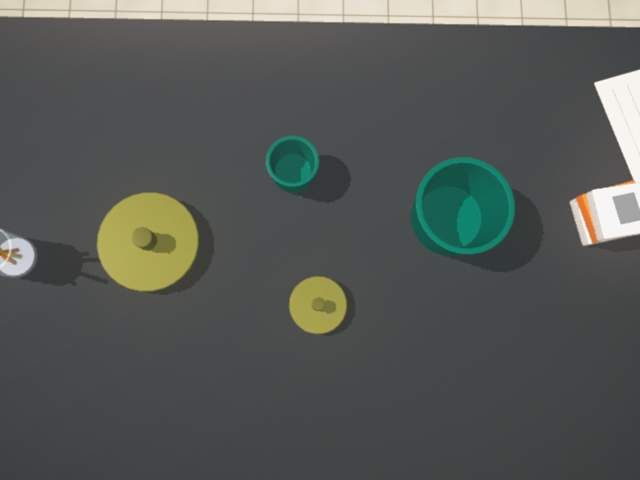

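The scene view shows the lid at about (450,247) with its knob top at (455,236), and the bucket rim at about (180,230). In the top view the lid is at (148,242), its knob top at (144,237), and the bucket rim at (465,206). The small tub and small lid lie between them.

```bash
python3 - <<'E'
import cv2,numpy as np
for n,lid,b in(("scene",(450,247),(180,235)),("top",(148,242),(465,206))):
    c=np.load(f"pics/{n}0.npz")["color"];h=cv2.cvtColor(c,cv2.COLOR_RGB2HSV)
    print(n,"bucket row");r=b[1]
    print([tuple(map(int,h[r,x])) for x in range(b[0]-58,b[0]+58,2)])
    print("bucket col");print([tuple(map(int,h[y,b[0]])) for y in range(r-52,r+56,2)])
    print("lid row");print([tuple(map(int,h[lid[1]-8,x])) for x in range(lid[0]-20,lid[0]+30,2)])
E
```

```text
scene bucket row
[(120, 7, 74), (90, 10, 74), (100, 10, 74), (100, 10, 73), (100, 10, 74), (86, 23, 78), (82, 158, 157), (82, 180, 203), (82, 179, 204), (82, 182, 164), (83, 182, 158), (82, 184, 158), (82, 182, 160), (82, 182, 160), (82, 183, 162), (82, 181, 163), (82, 183, 163), (82, 183, 163), (82, 182, 164), (82, 183, 166), (82, 181, 165), (82, 183, 164), (83, 183, 163), (82, 181, 163), (82, 179, 162), (82, 183, 160), (82, 182, 165), (82, 179, 184), (82, 181, 200), (82, 179, 199), (83, 178, 150), (82, 179, 140), (82, 179, 140), (83, 177, 141), (83, 179, 140), (82, 179, 141), (83, 179, 140), (83, 182, 139), (82, 177, 141), (83, 180, 139), (83, 182, 136), (83, 180, 130), (83, 182, 115), (83, 188, 106), (83, 189, 104), (83, 187, 109), (82, 179, 171), (82, 177, 206), (82, 180, 200), (82, 150, 139), (75, 23, 111), (90, 5, 109), (75, 5, 109), (75, 5, 109), (80, 7, 110), (90, 7, 109), (80, 7, 111), (75, 5, 111)]
bucket col
[(98, 10, 104), (100, 7, 106), (90, 7, 105), (90, 7, 106), (96, 12, 106), (86, 19, 108), (82, 161, 192), (82, 181, 200), (82, 183, 149), (82, 183, 138), (82, 180, 140)
[... 2558 characters left out ...]
5, 234, 132), (84, 225, 134), (84, 228, 134), (84, 225, 134), (84, 224, 133), (84, 217, 134), (84, 224, 133), (84, 223, 134), (84, 220, 133), (84, 219, 135), (84, 226, 132), (84, 210, 90), (84, 227, 118), (84, 209, 134), (84, 223, 135), (83, 140, 84), (90, 22, 59), (85, 26, 60), (90, 31, 58)]
lid row
[(28, 130, 176), (28, 132, 174), (29, 129, 160), (28, 126, 148), (28, 129, 146), (28, 130, 143), (28, 130, 141), (28, 131, 140), (28, 134, 139), (28, 134, 137), (28, 134, 135), (28, 136, 126), (29, 117, 72), (28, 120, 85), (28, 131, 115), (28, 136, 116), (28, 135, 128), (28, 132, 129), (28, 131, 130), (28, 134, 129), (28, 137, 136), (28, 137, 162), (28, 138, 170), (28, 137, 169), (28, 139, 169)]
```

```bash
cat >h.py <<'E'
import cv2,numpy as np
def ray(f,px):
    p=cv2.undistortPoints(np.float32(px).reshape(-1,1,2),f["K"],None).reshape(-1,2)
    d=np.c_[p,np.ones(len(p))]@f["R"]; return -f["R"].T@f["t"],d
def plane(f,px,z):
    o,d=ray(f,px); return o+d*((z-o[2])/d[:,2])[:,None]
def tri(f,a,g,b):
    P=[x["K"]@np.c_[x["R"],x["t"]] for x in(f,g)]
    X=cv2.triangulatePoints(P[0],P[1],np.float64(a).reshape(2,1),np.float64(b).reshape(2,1));X=(X[:3]/X[3]).ravel()
    return X
def circ(p):
    A=np.c_[2*p[:,:2],np.ones(len(p))];s=np.linalg.lstsq(A,(p[:,:2]**2).sum(1),rcond=None)[0]
    r=np.sqrt(s[2]+s[0]**2+s[1]**2);return s[0],s[1],2*r,np.abs(np.hypot(*(p[:,:2]-s[:2]).T)-r).max()
def hull(f,h0,h1,v0,near,R=75):
    h=cv2.cvtColor(f["color"],cv2.COLOR_RGB2HSV)
    m=cv2.inRange(h,(h0,80,v0),(h1,255,255));k=np.zeros_like(m);cv2.circle(k,near,R,255,-1);m&=k
    c=max(cv2.findContours(m,0,cv2.CHAIN_APPROX_NONE)[0],key=cv2.contourArea)
    return cv2.convexHull(c).reshape(-1,2)
E
python3 - <<'E'
from h import *
S,T=[dict(np.load(f"pics/{n}0.npz")) for n in("scene","top")]
for name,a,b,z in(("rim",hull(S,75,90,175,(180,230),60),hull(T,75,92,118,(465,206)),.11),("plate",hull(S,20,40,205,(450,247)),hull(T,20,40,100,(148,242)),.028)):
    ea,eb=cv2.fitEllipse(a),cv2.fitEllipse(b);print(name,ea,eb,"tri",tri(S,ea[0],T,eb[0]))
    for f,p in((S,a),(T,b)):
        print(np.round(circ(plane(f,p,z)),4))
E
```

```text
rim ((177.4773712158203, 229.76385498046875), (68.67778015136719, 86.88710021972656), 73.69324493408203) ((464.697265625, 205.30728149414062), (94.3248291015625, 99.40259552001953), 123.09100341796875) tri [ 0.59235505 -0.25754456  0.10674899]
[ 0.5913 -0.2557  0.1568  0.0007]
[ 5.928e-01 -2.576e-01  1.574e-01  4.000e-04]
plate ((450.68084716796875, 246.6898956298828), (69.5824203491211, 87.08854675292969), 110.29825592041016) ((147.22506713867188, 241.41514587402344), (97.9571762084961, 102.52948760986328), 58.77289581298828) tri [0.54468118 0.26770712 0.02321005]
[0.5441 0.2668 0.1689 0.001 ]
[5.451e-01 2.657e-01 1.717e-01 4.000e-04]
```

Bucket at about (0.592, -0.257) and lid at about (0.545, 0.266). The measured rim and plate heights (0.107, 0.023) agree with the text. I'm moving above the lid now.

Emit:
jog_arm(
  offsets={"moves":[[0.026,-0.029,0,0,1],[0.053,-0.059,0,0,1],[0.08,-0.089,0,0,1],[0.107,-0.119,0,0,1],[0.134,-0.149,0,0,1]]},
)

```text
t: 0.52
position: [0.299, -0.3919, 0.242]
eef_rot: [0.983, 0.186, -0.0, -0.0]
contact_force: [0.9, -0.4, -0.1]
finger_gap: 0.998
grip_force: 0.0
```

Emit:
jog_arm(
  offsets={"moves":[[0.027,-0.03,0,0,1],[0.054,-0.06,0,0,1],[0.081,-0.09,0,0,1],[0.108,-0.12,0,0,1],[0.135,-0.15,0,0,1]]},
)

```text
t: 0.93
position: [0.3696, -0.203, 0.2423]
eef_rot: [0.983, 0.186, -0.0, 0.0]
contact_force: [1.1, 0.1, -0.3]
finger_gap: 1.002
grip_force: 0.0
```

Emit:
jog_arm(
  offsets={"moves":[[0.027,-0.03,0,0,1],[0.054,-0.06,0,0,1],[0.081,-0.09,0,0,1],[0.108,-0.12,0,0,1],[0.135,-0.15,0,0,1]]},
)

```text
t: 1.35
position: [0.4404, -0.014, 0.2423]
eef_rot: [0.983, 0.186, 0.0, 0.0]
contact_force: [0.4, -1.2, -0.5]
finger_gap: 1.004
grip_force: 0.0
```

Emit:
jog_arm(
  offsets={"moves":[[0.027,-0.03,0,0,1],[0.054,-0.06,0,0,1],[0.081,-0.09,0,0,1],[0.1,-0.11,0,0,1],[0.11,-0.12,0,0,1]]},
)

```text
t: 1.77
position: [0.4992, 0.1405, 0.2421]
eef_rot: [0.982, 0.188, 0.0, -0.001]
contact_force: [0.4, -0.9, 0.3]
finger_gap: 1.0
grip_force: 0.0
```

```bash
cat >>h.py <<'E'
def wrist(manip,name):
    from scipy.spatial.transform import Rotation as Ro
    s=manip.read_state();f=manip.grab_frame("wrist");M=np.eye(4);M[:3,:3]=Ro.from_quat(s["eef_rot"]).as_matrix();M[:3,3]=s["position"]
    C=np.linalg.inv(M@np.array(f["tool_from_camera"]));g=dict(color=f["color"],K=np.array(f["K"]),R=C[:3,:3],t=C[:3,3])
    cv2.imwrite(f"pics/{name}.png",f["color"][:,:,::-1]);np.savez(f"pics/{name}.npz",**g);return g
def tooldelta(s,d):
    from scipy.spatial.transform import Rotation as Ro
    return Ro.from_quat(s["eef_rot"]).inv().apply(d)
E
python3 -c "
from workcell import manip
from h import *
wrist(manip,'w1')"
```

Emit:
jog_arm(
  offsets={"moves":[[0.024,-0.027,0,0,1],[0.048,-0.054,0,0,1],[0.065,-0.075,0,0,1],[0.07,-0.08,0,0,1],[0.07,-0.08,0,0,1]]},
)

```text
t: 2.23
position: [0.5344, 0.2381, 0.2417]
eef_rot: [0.982, 0.188, -0.0, -0.0]
contact_force: [-0.4, -0.2, 0.6]
finger_gap: 0.996
grip_force: 0.0
```

```bash
python3 -c "
from workcell import manip
from h import *
wrist(manip,'w2')
cv2.imwrite('pics/w12.png',cv2.resize(np.hstack([cv2.imread('pics/w1.png'),cv2.imread('pics/w2.png')]),(800,300)))"
```

```text
(no output)
```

View pics/w12.png

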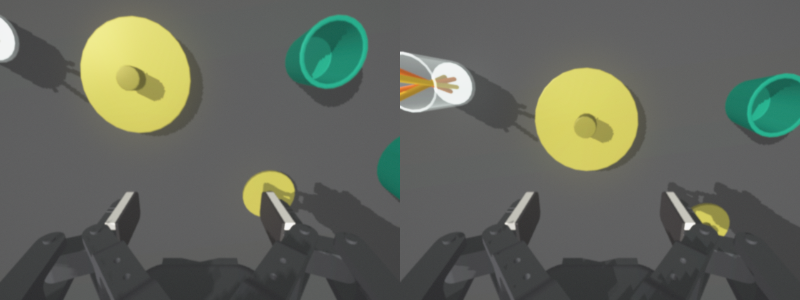

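The two wrist views show the whole lid. The knob top is at full-scale pixels of about (205,123) in w1 and (296,200) in w2. The fingers are clear of everything.

```bash
python3 - <<'E'
from h import *
W=[dict(np.load(f"pics/w{i}.npz")) for i in(1,2)]
ctr=((215,118),(298,190)); E=[]
for f,c in zip(W,ctr):
    p=hull(f,20,40,150,c,110);e=cv2.fitEllipse(p);E.append(e[0]);print(e,np.round(circ(plane(f,p,.028)),4))
print("plate tri",tri(W[0],E[0],W[1],E[1]))
for i,(f,c) in enumerate(zip(W,((205,123),(296,200)))):
    v=f["color"].max(2); print([int(x) for x in v[c[1],c[0]-30:c[0]+45:3]],[int(x) for x in v[c[1]-30:c[1]+33:3,c[0]]])
x=[cv2.resize(f["color"][c[1]-30:c[1]+30,c[0]-30:c[0]+50,::-1],None,fx=5,fy=5,interpolation=0) for f,c in zip(W,((205,123),(296,200)))]
cv2.imwrite("pics/knob.png",np.hstack(x))
E
```

```text
((215.94918823242188, 118.41155242919922), (171.38583374023438, 191.82888793945312), 151.073974609375) [5.448e-01 2.673e-01 1.714e-01 3.000e-04]
((297.8487243652344, 190.3677215576172), (163.47549438476562, 166.91990661621094), 135.7101287841797) [5.444e-01 2.662e-01 1.714e-01 5.000e-04]
plate tri [0.55131784 0.26854029 0.03260218]
[228, 227, 228, 223, 203, 201, 201, 199, 198, 195, 192, 192, 191, 189, 188, 183, 127, 106, 106, 124, 162, 162, 167, 192, 217] [230, 230, 230, 229, 200, 205, 203, 201, 198, 195, 192, 192, 189, 188, 187, 184, 182, 187, 220, 220, 221]
[217, 217, 217, 217, 205, 183, 181, 181, 180, 181, 179, 178, 177, 179, 176, 169, 132, 160, 158, 160, 159, 159, 160, 204, 216] [219, 219, 218, 218, 148, 135, 180, 180, 181, 179, 179, 179, 176, 176, 177, 176, 175, 198, 216, 216, 216]
```

View pics/knob.png

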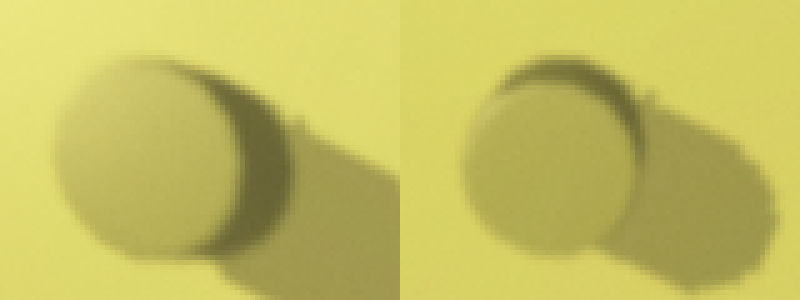

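The enlarged knob crops show the lit knob top at crop pixels of about (147,160) and (551,168). That is (204.4,125) and (296.2,203.6) in full frame.

```bash
python3 - <<'E'
from h import *
W=[dict(np.load(f"pics/w{i}.npz")) for i in(1,2)];E=[]
for f,c,lo,hi in((W[0],(204,125),182,209),(W[1],(296,203),170,197)):
    v=f["color"].max(2);m=cv2.inRange(v,lo,hi);k=np.zeros_like(m);cv2.circle(k,c,23,255,-1)
    m=cv2.morphologyEx(m&k,cv2.MORPH_OPEN,np.ones((7,7)))
    p=cv2.convexHull(max(cv2.findContours(m,0,1)[0],key=cv2.contourArea)).reshape(-1,2)
    e=cv2.fitEllipse(p);E.append(e[0]);print(e,np.round(circ(plane(f,p,.066)),4),plane(f,c,.066))
print(tri(W[0],E[0],W[1],E[1]))
T=dict(np.load("pics/top0.npz"));print(plane(T,(143.5,237.5),.066))
from workcell import manip
s=manip.read_state();print(s['position'],tooldelta(s,np.r_[.5446,.2663,0]-np.r_[np.array(s['position'])[:2],0]))
E
```

```text
((203.0773468017578, 123.32592010498047), (33.33090591430664, 36.26844024658203), 17.199365615844727) [0.5453 0.2684 0.0295 0.002 ] [[0.54441463 0.26692565 0.066     ]]
((294.819580078125, 203.67466735839844), (32.42575454711914, 34.96622848510742), 158.71359252929688) [0.5438 0.2666 0.0314 0.001 ] [[0.54500854 0.26590504 0.066     ]]
[0.54548692 0.26655603 0.07120513]
[[0.54397341 0.26184225 0.066     ]]
[0.53438133 0.23603292 0.24168475] [ 2.06156213e-02 -2.44031264e-02 -3.08461610e-05]
```

The knob is at (0.5446, 0.2665). Its top measures about 0.07 m, against 0.066 m in the text. I'm descending to TCP z of about 0.047, which keeps the fingertips 8 mm above the plate.

Emit:
jog_arm(
  offsets={"moves":[[0.02,-0.024,0.015,0,1],[0.02,-0.024,0.05,0,1],[0.02,-0.024,0.085,0,1],[0.02,-0.024,0.11,0,1],[0.02,-0.024,0.12,0,1]]},
)

```text
t: 2.7
position: [0.5428, 0.2618, 0.1185]
eef_rot: [0.983, 0.185, -0.003, 0.002]
contact_force: [-0.3, 0.4, -0.2]
finger_gap: 1.001
grip_force: 0.0
```

Emit:
jog_arm(
  offsets={"moves":[[0,0,0.02,0,1],[0,0,0.04,0,1],[0,0,0.06,0,1],[0,0,0.07,0,1],[0,0,0.075,0,1]]},
)

```text
t: 3.12
position: [0.5444, 0.2641, 0.0467]
eef_rot: [0.983, 0.186, -0.001, 0.001]
contact_force: [0.1, -0.9, -0.1]
finger_gap: 0.999
grip_force: 0.0
```

Emit:
jog_arm(
  offsets={"moves":[[0,0,0,0,1],[0,0,0,0,0.6],[0,0,0,0,0.5]]},
)

```text
t: 3.37
position: [0.5453, 0.266, 0.0487]
eef_rot: [0.983, 0.186, 0.001, -0.0]
contact_force: [0.8, -0.4, 1.3]
finger_gap: 0.745
grip_force: 0.0
```

```bash
python3 -c "
from workcell import manip
from h import *
wrist(manip,'w3')
c=manip.grab_frame('top')['color'];cv2.imwrite('pics/t3.png',np.hstack([cv2.resize(cv2.imread('pics/w3.png'),(400,300)),cv2.resize(c[140:320,50:290,::-1],(400,300))]))
print(manip.read_state()['position'])"
```

```text
[0.54520418 0.26600571 0.0484507 ]
```

View pics/t3.png

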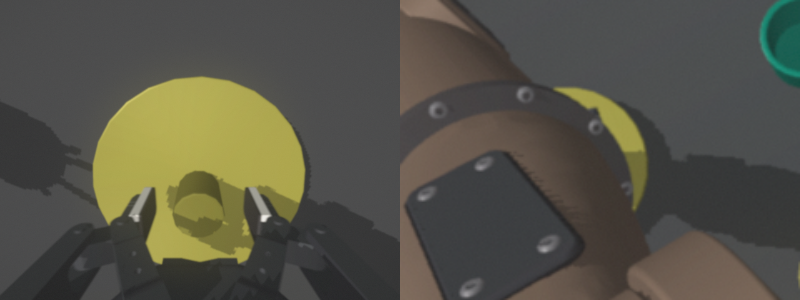

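The wrist view shows the knob midway between the pads, with the tips clear of the plate. The arm blocks the top view. Closing now.

Emit:
jog_arm(
  offsets={"moves":[[0,0,0,0,0.2],[0,0,0,0,0.2],[0,0,0,0,0.2],[0,0,0,0,0.2],[0,0,0,0,0.2]]},
  clamp_n=50,
)

```text
t: 3.88
position: [0.545, 0.266, 0.0483]
eef_rot: [0.982, 0.186, 0.001, -0.0]
contact_force: [-1.0, -1.5, 5.8]
finger_gap: 0.381
grip_force: 49.2
```

Emit:
jog_arm(
  offsets={"moves":[[0,0,0,0,0.2],[0,0,0,0,0.2],[0,0,-0.01,0,0.2],[0,0,-0.02,0,0.2],[0,0,-0.03,0,0.2]]},
)

```text
t: 4.3
position: [0.5445, 0.2657, 0.0784]
eef_rot: [0.982, 0.186, -0.0, 0.0]
contact_force: [1.0, -0.7, -2.6]
finger_gap: 0.386
grip_force: 49.9
```

Held: the wrist carries about 2.6 N and the gap fits the 34 mm knob. Lifting and carrying next.

Emit:
jog_arm(
  offsets={"moves":[[0,0,-0.025,0,0.2],[0,0,-0.055,0,0.2],[0,0,-0.085,0,0.2],[0,0,-0.115,0,0.2],[0,0,-0.14,0,0.2]]},
)

```text
t: 4.72
position: [0.5446, 0.266, 0.2207]
eef_rot: [0.982, 0.186, 0.001, -0.0]
contact_force: [0.6, 1.3, -3.0]
finger_gap: 0.38
grip_force: 50.0
```

Emit:
jog_arm(
  offsets={"moves":[[-0.002,0.007,-0.01,0,0.2],[-0.006,0.021,-0.02,0,0.2],[-0.013,0.045,-0.02,0,0.2],[-0.021,0.073,-0.02,0,0.2],[-0.03,0.102,-0.02,0,0.2]]},
)

```text
t: 5.13
position: [0.5535, 0.1586, 0.2371]
eef_rot: [0.982, 0.187, -0.0, 0.0]
contact_force: [1.0, -0.4, -4.0]
finger_gap: 0.381
grip_force: 50.0
```

Emit:
jog_arm(
  offsets={"moves":[[-0.008,0.029,0,0,0.2],[-0.017,0.058,0,0,0.2],[-0.025,0.087,0,0,0.2],[-0.034,0.116,0,0,0.2],[-0.042,0.145,0,0,0.2]]},
)

```text
t: 5.55
position: [0.5671, 0.0072, 0.2369]
eef_rot: [0.983, 0.186, -0.001, 0.0]
contact_force: [0.6, -0.5, -3.0]
finger_gap: 0.382
grip_force: 50.0
```

Emit:
jog_arm(
  offsets={"moves":[[-0.008,0.029,0,0,0.2],[-0.017,0.058,0,0,0.2],[-0.025,0.087,0,0,0.2],[-0.033,0.112,0,0,0.2],[-0.037,0.127,0,0,0.2]]},
)

```text
t: 5.97
position: [0.5789, -0.1271, 0.2367]
eef_rot: [0.983, 0.184, -0.001, 0.001]
contact_force: [0.4, -0.2, -2.5]
finger_gap: 0.381
grip_force: 50.1
```

Emit:
jog_arm(
  offsets={"moves":[[0,0,0,0,0.2],[0,0,0,0,0.2]]},
)

```text
t: 6.13
position: [0.5792, -0.1238, 0.2367]
eef_rot: [0.983, 0.185, -0.001, -0.0]
contact_force: [-0.2, 0.7, -1.7]
finger_gap: 0.381
grip_force: 50.1
```

```bash
python3 -c "
from workcell import manip
from h import *
wrist(manip,'w4')
c=manip.grab_frame('scene')['color'];cv2.imwrite('pics/t4.png',np.hstack([cv2.resize(cv2.imread('pics/w4.png'),(400,300)),cv2.resize(c[:,:,::-1],(400,300))]))
f=manip.grab_frame('top');cv2.imwrite('pics/top4.png',f['color'][:,:,::-1])
print(manip.read_state()['position'])"
```

```text
[ 0.57970419 -0.12095597  0.23716904]
```

View pics/t4.png

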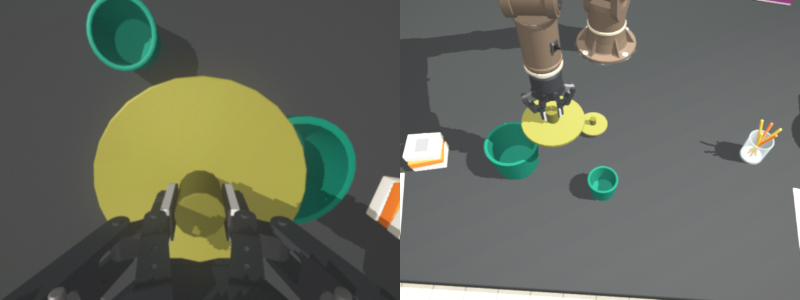

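The wrist view shows the lid held level with the bucket rim behind it on the right, at about (640,270) in full frame. The scene view agrees. Next I'm checking the lid's offset in the hand and the rim arc from here.

```bash
python3 - <<'E'
from h import *
f=dict(np.load("pics/w4.npz"));from workcell import manip
s=manip.read_state();P=np.array(s['position'])
C=-f["R"].T@f["t"]
h=cv2.cvtColor(f["color"],cv2.COLOR_RGB2HSV)
m=cv2.inRange(h,(20,80,60),(40,255,255));p=cv2.convexHull(max(cv2.findContours(m,0,1)[0],key=cv2.contourArea)).reshape(-1,2)
p=p[p[:,1]<330]
q=plane(f,p,P[2]-.020);c=circ(q);print("plate",np.round(c,4),"TCP",P)
m=cv2.inRange(h,(70,80,30),(92,255,255));m[:,:470]=0
p=max(cv2.findContours(m,0,1)[0],key=cv2.contourArea).reshape(-1,2);hp=cv2.convexHull(p).reshape(-1,2)
hp=hp[(hp[:,0]>520)&(hp[:,1]<300)];q=plane(f,hp,.11)
print(len(hp),np.round(circ(q),4)); print(np.round(np.hypot(*(q[:,:2]-[.592,-.257]).T),4))
E
```

```text
plate [ 5.790e-01 -1.238e-01  1.702e-01  4.000e-04] TCP [ 0.57970419 -0.12095597  0.23716904]
15 [ 5.916e-01 -2.570e-01  1.601e-01  2.000e-04]
[0.0797 0.0797 0.0796 0.0798 0.0796 0.0799 0.0799 0.0797 0.0799 0.0797
 0.0801 0.0798 0.0799 0.0801 0.0801]
```

The rim fits a circle at (0.5917, -0.2570) with a diameter of 160.1 mm, and the lid is centred in the hand. I'm moving over the bucket and lowering to just above the rim.

Emit:
jog_arm(
  offsets={"moves":[[-0.008,0.027,0,0,0.2],[-0.016,0.054,0,0,0.2],[-0.025,0.084,0,0,0.2],[-0.033,0.11,0,0,0.2],[-0.0385,0.13,0,0,0.2]]},
)

```text
t: 6.7
position: [0.5916, -0.259, 0.2372]
eef_rot: [0.983, 0.186, -0.0, 0.0]
contact_force: [0.4, 0.3, -2.4]
finger_gap: 0.383
grip_force: 50.2
```

Emit:
jog_arm(
  offsets={"moves":[[0,0,0,0,0.2],[0,0,0.01,0,0.2],[0,0,0.025,0,0.2],[0,0,0.035,0,0.2],[0,0,0.04,0,0.2]]},
)

```text
t: 7.12
position: [0.591, -0.2551, 0.1951]
eef_rot: [0.982, 0.187, -0.001, -0.001]
contact_force: [-0.7, 0.1, -2.6]
finger_gap: 0.383
grip_force: 50.3
```

Emit:
jog_arm(
  offsets={"moves":[[0,0,0,0,0.2],[0,0,0,0,0.2],[0,0,0,0,0.2],[0,0,0,0,0.2]]},
)

```text
t: 7.45
position: [0.5922, -0.2572, 0.1981]
eef_rot: [0.982, 0.186, 0.001, 0.0]
contact_force: [-0.1, -0.4, -1.8]
finger_gap: 0.381
grip_force: 50.3
```

```bash
python3 - <<'E'
from workcell import manip
from h import *
s=manip.read_state();P=s['position'];f=wrist(manip,'w5')
g=manip.grab_frame('scene')['color'];cv2.imwrite('pics/t5.png',np.hstack([cv2.resize(cv2.imread('pics/w5.png'),(400,300)),cv2.resize(g[120:345,50:350,::-1],(400,300))]))
h=cv2.cvtColor(f["color"],cv2.COLOR_RGB2HSV);m=cv2.inRange(h,(20,80,60),(40,255,255))
p=cv2.convexHull(max(cv2.findContours(m,0,1)[0],key=cv2.contourArea)).reshape(-1,2);p=p[p[:,1]<330]
print(np.round(circ(plane(f,p,P[2]-.02)),4),P,s['contact_force'])
E
```

```text
[ 5.918e-01 -2.574e-01  1.709e-01  3.000e-04] [ 0.59222828 -0.25720842  0.19812105] [-0.11691749 -0.38855593 -1.83278344]
```

View pics/t5.png

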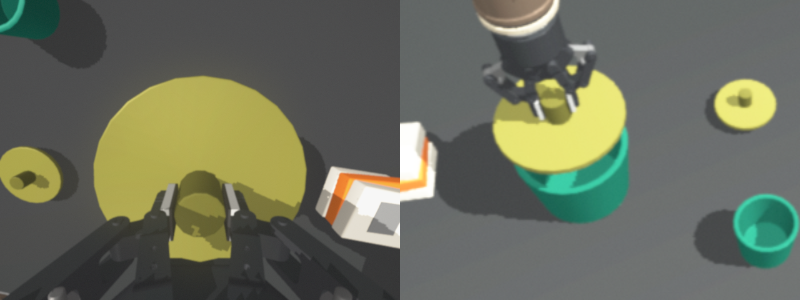

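The lid centre is at (0.5918, -0.2574), within 1 mm of the rim centre, and level in both views. Lowering now.

Emit:
jog_arm(
  offsets={"moves":[[0,0,0.01,0,0.2],[0,0,0.02,0,0.2],[0,0,0.03,0,0.2],[0,0,0.04,0,0.2],[0,0,0.046,0,0.2]]},
)

```text
t: 7.97
position: [0.5908, -0.257, 0.149]
eef_rot: [0.982, 0.186, -0.001, -0.001]
contact_force: [-0.5, 0.7, -1.8]
finger_gap: 0.383
grip_force: 50.3
```

Emit:
jog_arm(
  offsets={"moves":[[0,0,0,0,0.2],[0,0,0.003,0,0.2],[0,0,0.006,0,0.2],[0,0,0.008,0,0.2],[0,0,0.009,0,0.2]]},
)

```text
t: 8.38
position: [0.5918, -0.2573, 0.1423]
eef_rot: [0.983, 0.186, 0.0, 0.0]
contact_force: [-0.3, -0.6, -3.2]
finger_gap: 0.383
grip_force: 50.3
```

Emit:
jog_arm(
  offsets={"moves":[[0,0,0.001,0,0.2],[0,0,0.001,0,0.2],[0,0,0.002,0,0.2],[0,0,0.002,0,0.2],[0,0,0.002,0,0.2]]},
)

```text
t: 8.8
position: [0.592, -0.2573, 0.1415]
eef_rot: [0.983, 0.186, 0.0, 0.0]
contact_force: [-3.2, 0.7, 6.2]
finger_gap: 0.382
grip_force: 51.3
```

Contact is at +6 N (weight plus push) at TCP z of about 0.141, as expected for a seated lid. One more millimetre to confirm it.

Emit:
jog_arm(
  offsets={"moves":[[0,0,0.0005,0,0.2],[0,0,0.001,0,0.2],[0,0,0.001,0,0.2],[0,0,0.001,0,0.2]]},
)

```text
t: 9.13
position: [0.592, -0.2573, 0.1415]
eef_rot: [0.983, 0.186, 0.001, 0.001]
contact_force: [-6.7, 1.2, 14.8]
finger_gap: 0.384
grip_force: 52.0
```

```bash
python3 -c "
from workcell import manip
s=manip.read_state();print(s['position'],s['contact_force'],s['ft_torque'])"
```

```text
[ 0.59197484 -0.25734513  0.14150452] [-6.7182096   1.23003158 14.81061865] [0.5610491  1.45640508 0.03880532]
```

Emit:
jog_arm(
  offsets={"moves":[[0,0,-0.001,0,0.2],[0,0,-0.0015,0,0.2],[0,0,-0.0015,0,0.5],[0,0,-0.0015,0,0.7],[0,0,-0.0015,0,0.9]]},
  clamp_n=20,
)

```text
t: 9.55
position: [0.5919, -0.2573, 0.1407]
eef_rot: [0.982, 0.186, 0.0, 0.0]
contact_force: [0.8, 0.8, -0.2]
finger_gap: 0.77
grip_force: 0.0
```

Emit:
jog_arm(
  offsets={"moves":[[0,0,0,0,0.9],[0,0,0,0,1],[0,0,0,0,1]]},
)

```text
t: 9.8
position: [0.5918, -0.2573, 0.1407]
eef_rot: [0.982, 0.186, -0.0, -0.0]
contact_force: [-0.0, -0.8, -0.2]
finger_gap: 0.998
grip_force: 0.0
```

Emit:
jog_arm(
  offsets={"moves":[[0,0,-0.01,0,1],[0,0,-0.03,0,1],[0,0,-0.06,0,1],[0,0,-0.09,0,1],[0,0,-0.12,0,1]]},
)

```text
t: 10.22
position: [0.5916, -0.2571, 0.2629]
eef_rot: [0.982, 0.186, 0.0, -0.0]
contact_force: [0.4, -0.1, 0.9]
finger_gap: 0.998
grip_force: 0.0
```

Emit:
jog_arm(
  offsets={"moves":[[-0.025,-0.02,0,0,1],[-0.05,-0.05,-0.01,0,1],[-0.08,-0.08,-0.01,0,1],[-0.1,-0.11,-0.01,0,1],[-0.12,-0.14,-0.01,0,1]]},
)

```text
t: 10.63
position: [0.427, -0.1703, 0.2716]
eef_rot: [0.983, 0.186, 0.0, 0.0]
contact_force: [-0.2, 0.8, 0.8]
finger_gap: 1.001
grip_force: 0.0
```

Emit:
jog_arm(
  offsets={"moves":[[-0.02,-0.03,0,0,1],[-0.03,-0.05,0,0,1],[-0.03,-0.05,0,0,1],[-0.03,-0.05,0,0,1]]},
)

```text
t: 10.97
position: [0.3824, -0.135, 0.2719]
eef_rot: [0.982, 0.187, 0.001, 0.001]
contact_force: [0.6, -0.9, -0.1]
finger_gap: 0.995
grip_force: 0.0
```

```bash
python3 - <<'E'
from workcell import manip
from h import *
o=[]
for n in("scene","top"):
    f=manip.grab_frame(n);np.savez(f"pics/{n}6.npz",**{k:f[k] for k in("color","K","R","t")});o.append(cv2.resize(f["color"][:,:,::-1],(400,300)))
f=wrist(manip,"w6")
cv2.imwrite("pics/t6.png",np.vstack([np.hstack(o),np.hstack([cv2.resize(cv2.imread("pics/w6.png"),(400,300)),cv2.resize(cv2.imread("pics/w6.png"),(400,300))])]))
E
```

```text
(no output)
```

View pics/t6.png

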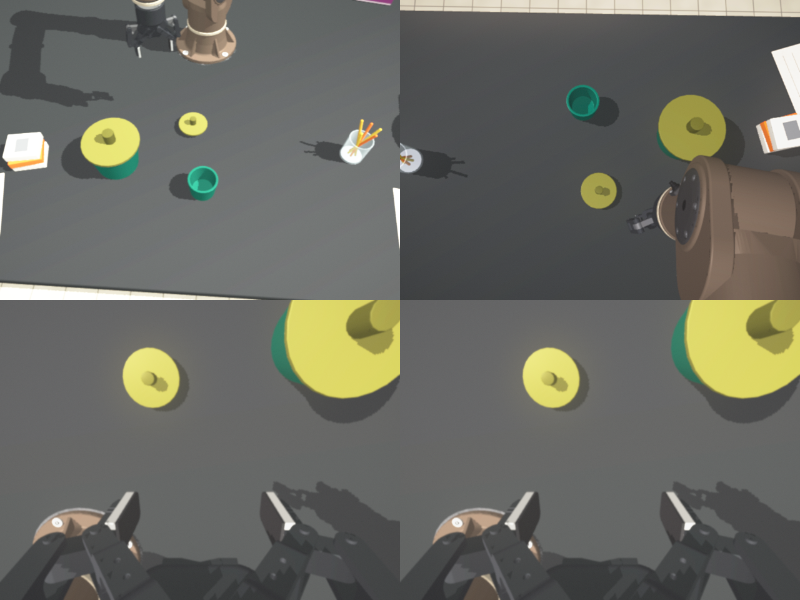

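The lid is on the bucket at about (110,143) in the scene quarter, with no visible gap. The small tub and small lid are undisturbed and the gripper is clear. I'm checking level numerically.

```bash
python3 - <<'E'
from h import *
S,T=[dict(np.load(f"pics/{n}6.npz")) for n in("scene","top")]
S0,T0=[dict(np.load(f"pics/{n}0.npz")) for n in("scene","top")]
a=hull(S,20,40,205,(177,228),65)
b=hull(T,20,40,100,(467,206),75);b=b[b[:,1]<240]
for f,p in((S,a),(T,b)):
    for z in(.12,):print(np.round(circ(plane(f,p,z)),4))
# tilt: per-ray height where the edge lies 86 mm from the axis (bucket centre)
for n,r in(("small_lid",(20,40,100,(318,305),40)),("tub",(75,92,60,(292,162),40))):
    print(n,[np.round(cv2.fitEllipse(hull(f,*r))[0],1) for f in(T0,T)])
E
```

```text
[ 0.5901 -0.2563  0.1696  0.0007]
[ 0.5922 -0.2581  0.1728  0.0007]
small_lid [array([317.5, 304.7]), array([317.5, 304.7])]
tub [array([292.3, 163.1]), array([292.3, 163.2])]
```

```bash
python3 -c "
from workcell import manip
print(manip.hand_in())"
```

```text
the job is handed in; nothing more can be done
None
```

The large olive lid was lowered onto the teal bucket and let go. Afterwards the cameras showed it centred to about 1 mm and level with no visible gap, and the small tub and small lid had not moved; I handed the job in at about 11 s and the judge returned no result.

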